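Pull the tired spring plunger

ROBOT

A 6-joint arm with a two-finger parallel gripper is mounted at the origin on the work surface. World frame = base frame: x ahead of the robot, y to its left, z up, the work surface at z = 0. Lengths are in m, angles in rad, forces in N, time in s.
With the tool pointing down it reaches from about 0.425 to 0.95 m from the base axis. Payload 3.5 kg.
Tool frame: the origin (TCP) lies midway between the tips of the shut fingers; the grasp point (between the pads) lies 19 mm behind it (robot.pinch_z is the distance from the TCP to the grasp point, in m); x points along the fingers, y is the direction in which the jaws open and shut, and the axes are right-handed (so a half turn about x gives the same grasp; the last joint's range is limited). The gripper opens to 85 mm and grips with 20 to 120 N. Pads are 22 mm wide; open, the fingers measure 114 mm over their backs; the gripper's body (76 mm by 85 mm) begins 54 mm behind the grasp point. The pads swing forward as they close: fully open they stand 13 mm farther back than shut.
Start: joints at [1.019, 0.286, 1.577, -0, 1.279, -0.15], TCP at [0.264, 0.621, 0.231] pointing down, gripper open.
Joint ranges: [-2.77, 2.77], [-0.9, 2.22], [0.21, 2.48], [-1.53, 4.67], [0.24, 2.81], [-2.84, 2.84]. Speed limits (rad/s): [2.79, 2.79, 3.14, 3.14, 3.14, 3.14].

INTERFACE

Orientations are given as a unit quaternion [w, x, y, z].
In Python, from plant import robot gives the robot as it stands.
- The arm moves only by the tool arm_command, never from a script. Its argument "steps" is one flat list of numbers, 7 for each row, row after row: the shift along the tool's x, y, z in m, then the turn, a rotation vector about the tool's x, y, z in rad, then the opening, from 0 (shut) to 1 (fully open). In form: [dx, dy, dz, wx, wy, wz, hand, dx, dy, dz, wx, wy, wz, hand, ...]. A call has 1 to 5 rows; each row shifts and turns the pose as measured when the row begins, along the tool's axes as they then stand; what a row does not reach is not made up. A row lasts 1/8 s, in which the tool goes at most 62.5 mm and 10.7 degrees, less where a joint would pass 70% of its speed; a pose out of reach is approached as far as the arm can. A call with a gripper value outside its range is refused whole. The fingers move at their own pace and stop on an object; "force" is the grip in N (left out, the last holds). Time passes only in rows, so rows that do not move let the fingers close. It gives the time, the measured TCP pose, the force and the opening at its end, in the units of the state.
- robot.read_state(): the state, without advancing time (a new reading comes with each control period).
- robot.grab_frame(name): name is "scene" or "top"; returns the picture (480x640x3 uint8, red, green, blue); there is no depth.
- robot.camera_info(name): a dict with "fovy" (degrees; the focal length in pixels is half the picture's height over the tangent of half this angle, whatever the lens; pixels are square), "cx", "cy" (the principal point, pixels), "R" (3x3) and "t" (3): a world point X has camera coordinates R X + t. Camera axes: x right, y down, z forward; pixel columns grow to the right and rows downward; lengths in m; the calibration is good to about 2 mm. A picture is of the moment at which its call begins. camera_info takes no time and is no camera call.
- robot.hand_in(): hands the job in, once; it reports no verdict.
Trained networks look in the newest picture that a camera, given by its name, has taken for a name from the list of things; names that differ only in an ending like _2 or _b are one class to them, and where a whole thing is asked for, a point or a joint stands for the part that bears it (a point fixed in the world has none). Each returns a list of dicts, best first, with "score" (0 to 1); they miss things now and then, are a little off and sometimes report something else, mostly with a low value. They report only what shows in the picture. A call takes as long as a camera call. They do not tell look-alikes from the thing itself.
- robot.boxes_of(camera, thing): "rect" ([left, top, right, bottom] in pixels, round what is visible of it).
- robot.outline_of(camera, thing): "region" (480x640 bool, what is visible of it) and "rect" ([left, top, right, bottom] in pixels, round what is visible of it).
The state is a dict: "time": time; "joint_pos": joint angles; "dq": joint speeds; "joint_torque": joint torques, N m; "ee_pos": TCP position; "eef_rot": TCP orientation; "wrist_force": force on the tool from outside, world axes, zero at the start; "torque": the same for the moment, N m; "width": opening from 0.0 (shut) to 1.0 (fully open).
Only numpy, scipy, OpenCV 4.12 (cv2) and the standard library are available. Lean on these libraries where they do the work, as an engineer would, in place of code of your own. Each camera call takes 0.05 s, during which the arm holds its last target. There are 200 camera calls.

TASK

Three look-alike spring plungers stand on the bench; two have a strong spring and one a tired spring, so under the same light squeeze end to end its pin goes right in while the others hardly give. Find the tired one and carry it, still squeezed end to end with its pin right in, into the aluminium scrap tray, and let go of it standing upright on the tray's floor; leave the two good ones standing about where they are.

Things in the scene. Friction and masses are not known exactly. Their poses are not given: they have to be found in the camera images.
- plunger_a: One of 3 identical-looking loose plungers, 0.25 kg. Dark steel block 34 long, 30 wide, 30 mm high on a foot 20 x 30 x 10 mm (top at 40 mm); from one end a steel pin with flat round 22 mm head sticks out 22 mm, axis 25 mm above the bench. Origin: on the foot's underside level, below mid-length (56 mm overall). z up; head at x = -28 mm, block x = -6 to +28 (back face), foot +1 to +21.
- plunger_b: Same looks, size, origin and axes as plunger_a. Springs of all three: squeezed end to end (head to back face) a good one does not give at 20 N, gives 2 mm at 40 N and 9 mm at 100 N; the tired one is right in (16 mm, 40 mm overall) from 6 N on, and can be lifted and carried squeezed so, from above. The pin springs out on release.
- plunger_c: Same looks, size, origin and axes as plunger_a. Which of the three names is the tired one is not told and cannot be seen; their places are swapped from run to run.
- plunger_a_pin (a joint): How far the pin of plunger_a is pushed in, m: 0 fully out, 0.016 right in against the block.
- plunger_b_pin (a joint): How far the pin of plunger_b is pushed in, m: 0 fully out, 0.016 right in against the block.
- plunger_c_pin (a joint): How far the pin of plunger_c is pushed in, m: 0 fully out, 0.016 right in against the block.
- tray: Scrap tray fixed to the bench: an open rectangular aluminium tray, 200 mm (its x) by 160 mm (its y) outside, 30 mm high, walls and floor 4 mm thick, empty. Origin at the centre of its underside on the bench, z up.
Not all that is in view belongs to the job. Leave any brown or yellow look-alike of the plunger_b alone.

How it is judged:
By the outcome, as a careful person would: the job done as asked, in the order asked, and still so for the second after the job is handed in, with the robot touching nothing.
It also fails if it takes over 61 s, if anything falls off the work surface, if the arm or the gripper's body presses on something with over 40 N, if the wrist force passes 120 N, or if a joint passes its speed limit or range.

## Working session

There is one attempt and no reset: what is moved stays moved. The work goes in short steps, Python scripts to look and compute and a tool call to move; the robot and the scene stay as the last step left them, time stands still between calls to the robot, and variables do not carry over. Pictures are saved under pics/ and viewed, about 8 in all and at most 12, crops included, and the job is handed in when it is done.

Besides the shell and the picture viewer there is one more tool, called after "Call:" in YAML: its name, and indented under it one key for each argument. arm_command: Moves the arm, as the interface text tells. Its arguments: {"type":"object","properties":{"steps":{"type":"array"},"force":{"type":"number"}},"required":["steps"]}

```bash
mkdir -p pics; ls; cat > h.py <<'E'
import numpy as np, cv2
from plant import robot
def save(n,f,crop=None,s=1):
    if crop: f=f[crop[1]:crop[3],crop[0]:crop[2]]
    f=cv2.resize(f,None,fx=s,fy=s,interpolation=cv2.INTER_CUBIC)
    cv2.imwrite('pics/'+n,f[:,:,::-1])
def cam(n):
    c=robot.camera_info(n); f=240/np.tan(np.radians(c['fovy'])/2)
    return c,f,np.array(c['R']),np.array(c['t'])
def back(n,u,v,z):
    c,f,R,t=cam(n); d=R.T@np.array([(u-c['cx'])/f,(v-c['cy'])/f,1]); o=-R.T@t
    return o+d*(z-o[2])/d[2]
def proj(n,X):
    c,f,R,t=cam(n); p=R@np.array(X)+t
    return np.array([f*p[0]/p[2]+c['cx'],f*p[1]/p[2]+c['cy']])
E
python3 - <<'E'
from h import *
print(robot.read_state())
for n in('top','scene'):
    f=robot.grab_frame(n); save(n+'0.png',f); print(n,robot.camera_info(n))
    for th in('plunger_a','tray'):
        for b in robot.boxes_of(n,th):
            r=b['rect']; print(n,th,np.round(r),round(b['score'],2),back(n,(r[0]+r[2])/2,(r[1]+r[3])/2,.03 ).round(3))
E
```

```text
pics
{'time': 0.0, 'joint_pos': array([ 1.01898946e+00,  2.87215217e-01,  1.57817146e+00, -1.23714592e-05,
        1.27857921e+00, -1.50002537e-01]), 'dq': array([ 0.00087653,  0.00064328,  0.0007797 , -0.00076326, -0.00160048,
        0.000798  ]), 'joint_torque': array([-1.43888552e-03, -4.05975473e+01, -2.92627877e+01, -1.83767484e-04,
        5.76975028e-03,  5.02339034e-06]), 'ee_pos': array([0.26361101, 0.62069049, 0.22991713]), 'eef_rot': array([ 0.69259998,  0.14031487,  0.69316896, -0.14189362]), 'wrist_force': array([ 0.71628412, -0.27120351, -1.03905374]), 'torque': array([ 0.01719463,  0.02357844, -0.00660033]), 'width': 1.0017808040864555}
top {'fovy': 49.48949902633199, 'cx': 312.69002190122194, 'cy': 235.48446298425304, 'R': array([[-3.31253126e-05, -9.99995402e-01,  3.03233156e-03],
       [-9.90181739e-01, -3.91077537e-04, -1.39785446e-01],
       [ 1.39785989e-01, -3.00718977e-03, -9.90177173e-01]]), 't': array([-0.02377285,  0.53305619,  0.7485432 ])}
top plunger_a [355. 223. 386. 265.] 0.98 [ 0.521 -0.112  0.03 ]
top plunger_a [392. 174. 428. 204.] 0.89 [ 0.607 -0
[... 360 characters left out ...]
: 321.60467371099554, 'cy': 236.41490077228022, 'R': array([[-0.74829957,  0.66336047,  0.00080391],
       [ 0.49266815,  0.55656188, -0.66896709],
       [-0.44421375, -0.50019173, -0.74329159]]), 't': array([ 0.40216698, -0.22551877,  1.13326565])}
scene plunger_a [284. 200. 305. 225.] 0.9 [ 0.518 -0.104  0.03 ]
scene plunger_a [279. 156. 305. 178.] 0.85 [ 0.431 -0.218  0.03 ]
scene plunger_a [229. 202. 248. 232.] 0.7 [ 0.61  -0.169  0.03 ]
scene plunger_a [239. 173. 265. 194.] 0.62 [ 0.531 -0.233  0.03 ]
scene plunger_a [337. 225. 363. 256.] 0.58 [0.486 0.024 0.03 ]
scene plunger_a [222. 153. 244. 176.] 0.58 [ 0.524 -0.313  0.03 ]
scene tray [326. 265. 478. 410.] 0.57 [0.569 0.23  0.03 ]
```

```bash
python3 - <<'E'
import cv2
f=cv2.imread('pics/top0.png')
cv2.imwrite('pics/top0c.png',cv2.resize(f[150:350,255:545],None,fx=2.75,fy=2.75,interpolation=cv2.INTER_CUBIC))
E
```

```text
(no output)
```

View pics/top0.png

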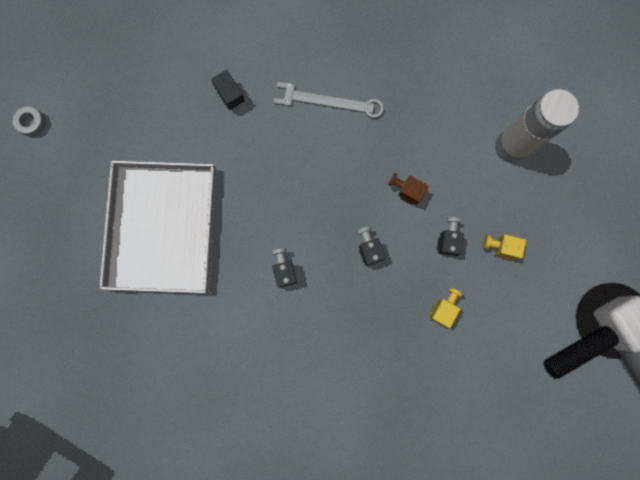

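View pics/top0c.png

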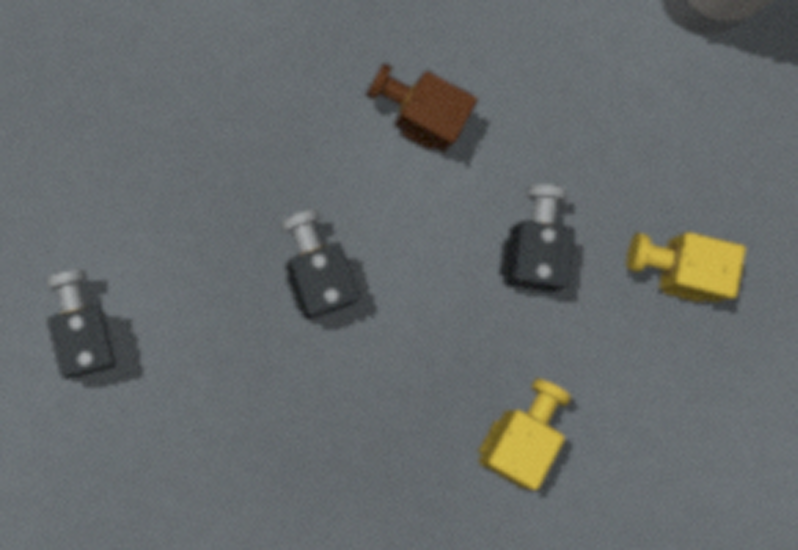

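The top view shows the three dark steel plungers at px (285,267), (372,246) and (452,236). The look-alikes are brown at (410,188), yellow at (506,247) and yellow at (447,310), plus a plain black block at (228,89). The tray is at (158,228). I choose the dark ones, and the crop confirms them: steel pin, heads toward the top of the picture.

```bash
python3 - <<'E'
from h import *
from scipy.spatial.transform import Rotation as Rt
g=lambda p:(p[0]/2.75+255,p[1]/2.75+150)
P={'P1':[(76,323),(85,358),(68,277)],'P2':[(319,261),(332,296),(300,218)],'P3':[(548,235),(544,271),(546,190)]}
for k,(d1,d2,h) in P.items():
    a=back('top',*g(d1),.04);b=back('top',*g(d2),.04);m=(a+b)/2;hh=back('top',*g(h),.034)
    v=(m-hh)[:2]; yaw=np.arctan2(v[1],v[0]); print(k,'mid',m.round(4),'head',hh.round(4),'dist(37)',np.linalg.norm(v).round(4),'yaw',np.degrees(yaw).round(1),'dots yaw',np.degrees(np.arctan2(*(b-a)[1::-1])).round(1),'dotsep',np.linalg.norm(b-a).round(4))
    c=m[:2]-.011*np.array([np.cos(yaw),np.sin(yaw)]); print('   origin',c.round(4))
for n,u,v in[('tl',112,162),('tr',213,164),('br',207,293),('bl',102,290)]: print(n,back('top',u,v,.03).round(3))
s=robot.read_state();R=Rt.from_quat(s['eef_rot'],scalar_first=True).as_matrix();print(R.round(3), s['ee_pos'])
for b in robot.outline_of('top','tray')[:1]:
    c=cv2.findContours(b['region'].astype(np.uint8),0,2)[0]; print(cv2.minAreaRect(max(c,key=len)))
E
```

```text
P1 mid [0.4751 0.0186 0.04  ] head [0.5103 0.0261 0.034 ] dist(37) 0.036 yaw -168.1 dots yaw -165.2 dotsep 0.0196
   origin [0.4858 0.0209]
P2 mid [ 0.5089 -0.1146  0.04  ] head [ 0.5431 -0.1018  0.034 ] dist(37) 0.0366 yaw -159.5 dots yaw -160.5 dotsep 0.0203
   origin [ 0.5192 -0.1107]
P3 mid [ 0.5229 -0.2354  0.04  ] head [ 0.5589 -0.2384  0.034 ] dist(37) 0.0361 yaw 175.3 dots yaw 171.6 dotsep 0.0201
   origin [ 0.5339 -0.2363]
tl [0.649 0.288 0.03 ]
tr [0.646 0.131 0.03 ]
br [0.447 0.135 0.03 ]
bl [0.451 0.292 0.03 ]
[[-0.     0.391  0.92 ]
 [-0.001  0.92  -0.391]
 [-1.    -0.001 -0.   ]] [0.26380768 0.62106606 0.23083586]
((158.11907958984375, 226.22158813476562), (109.40738677978516, 132.09959411621094), 3.5035314559936523)
```

```bash
cat > plan.py <<'E'
import sys
from h import *
from scipy.spatial.transform import Rotation as Rt, Slerp
# usage: plan.py x y z yaw_deg nrows hand
x,y,z,yaw,n,hand=map(float,sys.argv[1:7]); n=int(n)
s=robot.read_state(); p=np.array(s['ee_pos']); R0=Rt.from_quat(s['eef_rot'],scalar_first=True)
best=None
for k in(0,180):
    a=np.radians(yaw+k); Y=np.array([np.cos(a),np.sin(a),0]); X=np.array([0,0,-1.]); R=Rt.from_matrix(np.c_[X,Y,np.cross(X,Y)])
    if best is None or (R0.inv()*R).magnitude()<(R0.inv()*best).magnitude(): best=R
T=np.array([x,y,z]); S=Slerp([0,1],Rt.concatenate([R0,best]))
jy=R0.as_matrix()[:,1]
print('t',round(s['time'],2),'pos',p.round(4),'jawyaw',np.degrees(np.arctan2(jy[1],jy[0])).round(1),'w',round(s['width'],3),'F',np.round(s['wrist_force'],1),'d',(T-p).round(4),'q6',s['joint_pos'][5].round(2))
out=[]
for i in range(n):
    A=S(i/n);B=S((i+1)/n); out+=list((A.inv().apply((T-p)/n)).round(3))+list((A.inv()*B).as_rotvec().round(3))+[hand]
print([float(v)+0. for v in out])
E
python3 plan.py 0.486 0.021 0.12 12.5 11 1
```

```text
t 0.35 pos [0.2639 0.6211 0.231 ] jawyaw 67.0 w 1.006 F [0.5 0.4 0.6] d [ 0.2221 -0.6001 -0.111 ] q6 -0.15
[0.01, -0.042, 0.04, 0.086, 0.0, 0.0, 1.0, 0.01, -0.039, 0.043, 0.086, 0.0, 0.0, 1.0, 0.01, -0.035, 0.047, 0.086, 0.0, 0.0, 1.0, 0.01, -0.031, 0.049, 0.086, 0.0, 0.0, 1.0, 0.01, -0.026, 0.052, 0.086, 0.0, 0.0, 1.0, 0.01, -0.022, 0.054, 0.086, 0.0, 0.0, 1.0, 0.01, -0.017, 0.056, 0.086, 0.0, 0.0, 1.0, 0.01, -0.012, 0.057, 0.086, 0.0, 0.0, 1.0, 0.01, -0.007, 0.058, 0.086, 0.0, 0.0, 1.0, 0.01, -0.002, 0.058, 0.086, 0.0, 0.0, 1.0, 0.01, 0.003, 0.058, 0.086, 0.0, 0.0, 1.0]
```

Call:
arm_command:
  steps: [0.01, -0.042, 0.04, 0.086, 0, 0, 1, 0.01, -0.039, 0.043, 0.086, 0, 0, 1, 0.01, -0.035, 0.047, 0.086, 0, 0, 1, 0.01, -0.031, 0.049, 0.086, 0, 0, 1, 0.01, -0.026, 0.052, 0.086, 0, 0, 1]
  force: 20

```text
time: 0.98
ee_pos: [0.3657, 0.3446, 0.1808]
eef_rot: [0.647, 0.29, 0.645, -0.286]
wrist_force: [1.0, 0.8, 0.5]
width: 1.002
```

Call:
arm_command:
  steps: [0.01, -0.022, 0.054, 0.086, 0, 0, 1, 0.01, -0.017, 0.056, 0.086, 0, 0, 1, 0.01, -0.012, 0.057, 0.086, 0, 0, 1, 0.01, -0.007, 0.058, 0.086, 0, 0, 1, 0.01, -0.002, 0.058, 0.086, 0, 0, 1]

```text
time: 1.6
ee_pos: [0.4679, 0.0617, 0.1312]
eef_rot: [0.569, 0.427, 0.564, -0.419]
wrist_force: [-0.3, 0.4, -0.2]
width: 0.996
```

```bash
python3 plan.py 0.486 0.021 0.09 12.5 4 1
```

```text
t 1.6 pos [0.4679 0.0617 0.1312] jawyaw 16.6 w 0.996 F [-0.3  0.4 -0.2] d [ 0.0181 -0.0407 -0.0412] q6 -0.38
[0.01, 0.001, 0.011, 0.018, 0.0, -0.003, 1.0, 0.01, 0.002, 0.011, 0.018, 0.0, -0.003, 1.0, 0.01, 0.002, 0.011, 0.018, 0.0, -0.003, 1.0, 0.01, 0.002, 0.011, 0.018, 0.0, -0.003, 1.0]
```

Call:
arm_command:
  steps: [0.01, 0.001, 0.011, 0.018, 0, -0.003, 1, 0.01, 0.002, 0.011, 0.018, 0, -0.003, 1, 0.01, 0.002, 0.011, 0.018, 0, -0.003, 1, 0.01, 0.002, 0.011, 0.018, 0, -0.003, 1, 0, 0, 0, 0, 0, 0, 1]

```text
time: 2.22
ee_pos: [0.4871, 0.0189, 0.0885]
eef_rot: [0.549, 0.445, 0.551, -0.444]
wrist_force: [0.1, 0.1, 0.0]
width: 0.999
```

```bash
python3 plan.py 0.486 0.021 0.007 12.5 4 1; python3 - <<'E'
from h import *
save('s1.png',robot.grab_frame('scene'),(230,140,430,290),4)
E
```

```text
t 2.23 pos [0.4871 0.0189 0.0885] jawyaw 12.1 w 0.999 F [0.1 0.1 0. ] d [-0.0011  0.0021 -0.0815] q6 -0.38
[0.02, 0.0, -0.001, -0.002, -0.001, 0.0, 1.0, 0.02, 0.0, -0.001, -0.002, -0.001, 0.0, 1.0, 0.02, 0.0, -0.001, -0.002, -0.001, 0.0, 1.0, 0.02, 0.0, -0.001, -0.002, -0.001, 0.0, 1.0]
```

View pics/s1.png

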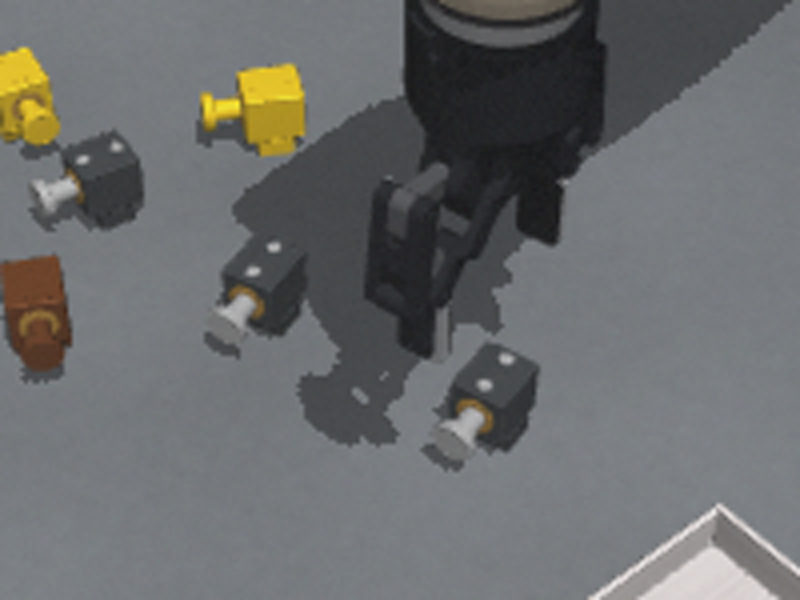

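The scene view shows the fingers straddling plunger 1 (crop px 480,400), jaws aligned with its axis. Descend and squeeze at 20 N.

Call:
arm_command:
  steps: [0.02, 0, -0.001, 0, 0, 0, 1, 0.02, 0, -0.001, 0, 0, 0, 1, 0.021, 0, -0.001, 0, 0, 0, 1, 0.02, 0, 0, 0, 0, 0, 1, 0, 0, 0, 0, 0, 0, 1]

```text
time: 2.9
ee_pos: [0.4886, 0.025, 0.0086]
eef_rot: [0.552, 0.445, 0.55, -0.441]
wrist_force: [-0.1, -0.2, 0.6]
width: 1.004
```

Call:
arm_command:
  steps: [0, 0, 0, 0, 0, 0, 0.7, 0, 0, 0, 0, 0, 0, 0.4, 0, 0, 0, 0, 0, 0, 0.3, 0, 0, 0, 0, 0, 0, 0.3, 0, 0, 0, 0, 0, 0, 0.3]
  force: 20

```text
time: 3.52
ee_pos: [0.4901, 0.0254, 0.0113]
eef_rot: [0.553, 0.445, 0.549, -0.44]
wrist_force: [0.0, 0.6, -2.2]
width: 0.647
```

Call:
arm_command:
  steps: [0, 0, 0, 0, 0, 0, 0.3, 0, 0, 0, 0, 0, 0, 0.3]

```text
time: 3.78
ee_pos: [0.4899, 0.0253, 0.0111]
eef_rot: [0.553, 0.445, 0.55, -0.44]
wrist_force: [0.1, 0.0, -1.7]
width: 0.646
```

P1 stays at about 55 mm overall, so it is a good one. Release and go to P2.

Call:
arm_command:
  steps: [0, 0, 0, 0, 0, 0, 1, 0, 0, 0, 0, 0, 0, 1, -0.03, 0, 0, 0, 0, 0, 1, -0.04, 0, 0, 0, 0, 0, 1, -0.03, 0, 0, 0, 0, 0, 1]

```text
time: 4.4
ee_pos: [0.4879, 0.0252, 0.112]
eef_rot: [0.552, 0.444, 0.551, -0.441]
wrist_force: [0.8, 0.1, -0.1]
width: 0.999
```

```bash
python3 plan.py 0.519 -0.111 0.09 20 4 1
```

```text
t 4.4 pos [0.4879 0.0252 0.112 ] jawyaw 12.5 w 0.999 F [ 0.8  0.1 -0.1] d [ 0.0311 -0.1362 -0.022 ] q6 -0.38
[0.005, 0.0, 0.035, -0.033, 0.0, -0.001, 1.0, 0.005, -0.001, 0.035, -0.033, 0.0, -0.001, 1.0, 0.005, -0.002, 0.035, -0.033, 0.0, -0.001, 1.0, 0.005, -0.003, 0.035, -0.033, 0.0, -0.001, 1.0]
```

Call:
arm_command:
  steps: [0.005, 0, 0.035, -0.033, 0, 0, 1, 0.005, -0.001, 0.035, -0.033, 0, 0, 1, 0.005, -0.002, 0.035, -0.033, 0, 0, 1, 0.005, -0.003, 0.035, -0.033, 0, 0, 1, 0, 0, 0, 0, 0, 0, 1]

```text
time: 5.03
ee_pos: [0.5247, -0.1158, 0.0981]
eef_rot: [0.586, 0.407, 0.576, -0.4]
wrist_force: [0.2, -0.2, 0.8]
width: 1.0
```

```bash
python3 plan.py 0.519 -0.111 0.007 20 4 1
```

```text
t 5.03 pos [ 0.5247 -0.1158  0.0981] jawyaw 20.4 w 1.0 F [ 0.2 -0.2  0.8] d [-0.0057  0.0048 -0.0911] q6 -0.77
[0.023, -0.001, -0.002, 0.002, 0.002, -0.004, 1.0, 0.023, -0.001, -0.002, 0.002, 0.002, -0.004, 1.0, 0.023, -0.001, -0.002, 0.002, 0.002, -0.004, 1.0, 0.023, -0.001, -0.002, 0.002, 0.002, -0.004, 1.0]
```

Call:
arm_command:
  steps: [0.02, -0.003, -0.005, 0, 0.002, -0.004, 1, 0.023, 0, 0, 0, 0.002, -0.004, 1, 0.023, 0, 0, 0, 0.002, -0.004, 1, 0.023, 0, 0, 0, 0, 0, 1, 0, 0, 0, 0, 0, 0, 1]

```text
time: 5.65
ee_pos: [0.5163, -0.1052, 0.0019]
eef_rot: [0.58, 0.403, 0.583, -0.402]
wrist_force: [0.1, 0.6, -0.2]
width: 0.999
```

Call:
arm_command:
  steps: [0, 0, 0, 0, 0, 0, 0.7, 0, 0, 0, 0, 0, 0, 0.4, 0, 0, 0, 0, 0, 0, 0.3, 0, 0, 0, 0, 0, 0, 0.3, 0, 0, 0, 0, 0, 0, 0.3]
  force: 20

```text
time: 6.28
ee_pos: [0.5166, -0.104, 0.0034]
eef_rot: [0.58, 0.403, 0.583, -0.401]
wrist_force: [-0.5, -0.3, -2.9]
width: 0.652
```

Call:
arm_command:
  steps: [0, 0, 0, 0, 0, 0, 0.3, 0, 0, 0, 0, 0, 0, 0.3]

```text
time: 6.52
ee_pos: [0.5165, -0.1042, 0.0034]
eef_rot: [0.58, 0.403, 0.583, -0.401]
wrist_force: [-0.2, -0.9, -1.7]
width: 0.652
```

P2 doesn't give either. On to P3.

Call:
arm_command:
  steps: [0, 0, 0, 0, 0, 0, 1, 0, 0, 0, 0, 0, 0, 1, -0.035, 0, 0, 0, 0, 0, 1, -0.045, 0, 0, 0, 0, 0, 1, -0.03, 0, 0, 0, 0, 0, 1]

```text
time: 7.15
ee_pos: [0.5158, -0.1044, 0.1146]
eef_rot: [0.579, 0.403, 0.584, -0.402]
wrist_force: [0.5, -1.2, 0.7]
width: 1.001
```

```bash
python3 plan.py 0.534 -0.2365 0.09 -6.5 4 1;python3 - <<'E'
from h import *
f=robot.grab_frame('scene'); save('s2.png',f,(200,130,400,280),4)
E
```

```text
t 7.15 pos [ 0.5158 -0.1044  0.1146] jawyaw 20.7 w 1.001 F [ 0.5 -1.2  0.7] d [ 0.0182 -0.1321 -0.0246] q6 -0.76
[0.006, -0.007, 0.033, 0.119, -0.002, 0.001, 1.0, 0.006, -0.003, 0.033, 0.119, -0.002, 0.001, 1.0, 0.006, 0.0, 0.033, 0.119, -0.002, 0.001, 1.0, 0.006, 0.004, 0.033, 0.119, -0.002, 0.001, 1.0]
```

View pics/s2.png

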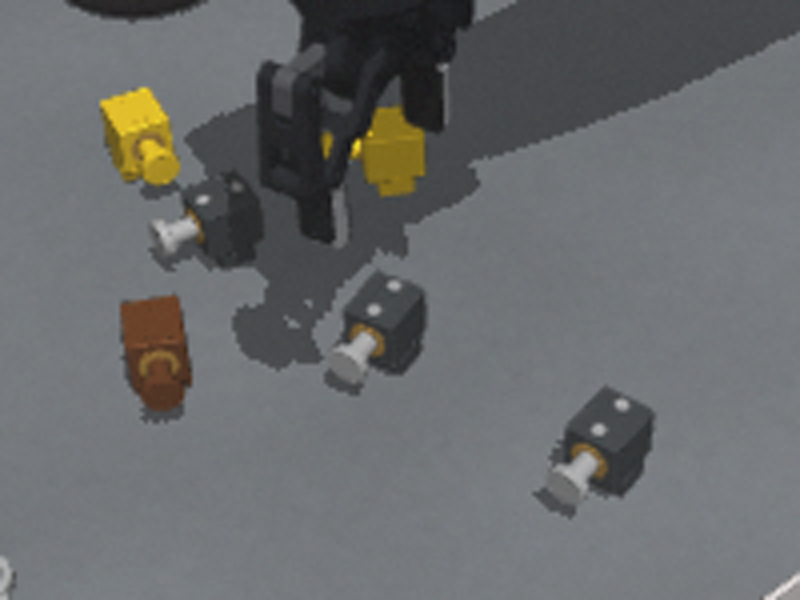

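P1 (crop px 610,440) and P2 (385,325) are still standing. P3 is at (225,220) with clear room around it for the fingers.

Call:
arm_command:
  steps: [0.006, -0.007, 0.033, 0.119, 0, 0, 1, 0.006, -0.003, 0.033, 0.119, 0, 0, 1, 0.006, 0, 0.033, 0.119, 0, 0, 1, 0.006, 0.004, 0.033, 0.119, 0, 0, 1, 0, 0, 0, 0, 0, 0, 1]

```text
time: 7.82
ee_pos: [0.5384, -0.2413, 0.0962]
eef_rot: [0.469, 0.533, 0.465, -0.529]
wrist_force: [0.2, 0.2, -0.0]
width: 0.997
```

```bash
python3 plan.py 0.534 -0.2365 0.06 -6.5 2 1
```

```text
t 7.83 pos [ 0.5384 -0.2413  0.0962] jawyaw -7.4 w 0.997 F [ 0.2  0.2 -0. ] d [-0.0044  0.0048 -0.0362] q6 -0.47
[0.018, -0.003, -0.002, -0.008, 0.0, -0.004, 1.0, 0.018, -0.003, -0.002, -0.008, 0.0, -0.004, 1.0]
```

Call:
arm_command:
  steps: [0.018, -0.003, -0.002, -0.008, 0, -0.004, 1, 0.018, -0.002, -0.002, -0.008, 0, -0.004, 1, 0, 0, 0, 0, 0, 0, 1]

```text
time: 8.2
ee_pos: [0.5326, -0.2336, 0.0562]
eef_rot: [-0.471, -0.526, -0.474, 0.526]
wrist_force: [-0.1, 0.4, -0.7]
width: 1.003
```

```bash
python3 plan.py 0.534 -0.2365 0.007 -6.5 3 1
```

```text
t 8.2 pos [ 0.5326 -0.2336  0.0562] jawyaw -6.2 w 1.003 F [-0.1  0.4 -0.7] d [ 0.0014 -0.0029 -0.0492] q6 -0.48
[0.016, 0.001, 0.001, 0.002, -0.001, 0.001, 1.0, 0.016, 0.001, 0.001, 0.002, -0.001, 0.001, 1.0, 0.016, 0.001, 0.001, 0.002, -0.001, 0.001, 1.0]
```

Call:
arm_command:
  steps: [0.016, 0, 0.001, 0, 0, 0, 1, 0.016, 0, 0.001, 0, 0, 0, 1, 0.015, 0, 0, 0, 0, 0, 1, 0, 0, 0, 0, 0, 0, 1, 0, 0, 0, 0, 0, 0, 0.7]

```text
time: 8.82
ee_pos: [0.5324, -0.2345, 0.0055]
eef_rot: [-0.471, -0.525, -0.475, 0.526]
wrist_force: [0.3, 0.2, 0.1]
width: 0.814
```

Call:
arm_command:
  steps: [0, 0, 0, 0, 0, 0, 0.3, 0, 0, 0, 0, 0, 0, 0.3, 0, 0, 0, 0, 0, 0, 0.3, 0, 0, 0, 0, 0, 0, 0.3, 0, 0, 0, 0, 0, 0, 0.3]
  force: 20

```text
time: 9.45
ee_pos: [0.5325, -0.2351, 0.0075]
eef_rot: [-0.471, -0.525, -0.474, 0.526]
wrist_force: [0.2, -0.7, -0.6]
width: 0.464
```

Call:
arm_command:
  steps: [0, 0, 0, 0, 0, 0, 0.3, 0, 0, 0, 0, 0, 0, 0.3]

```text
time: 9.7
ee_pos: [0.5326, -0.2351, 0.0075]
eef_rot: [-0.471, -0.525, -0.474, 0.526]
wrist_force: [-0.6, -0.2, -1.1]
width: 0.463
```

P3 closed to about 39 mm, so it is the tired one. Grip harder, lift and carry.

Call:
arm_command:
  steps: [0, 0, 0, 0, 0, 0, 0.25, 0, 0, 0, 0, 0, 0, 0.25, -0.02, 0, 0, 0, 0, 0, 0.25, -0.03, 0, 0, 0, 0, 0, 0.25, -0.03, 0, 0, 0, 0, 0, 0.25]
  force: 40

```text
time: 10.32
ee_pos: [0.5309, -0.2339, 0.088]
eef_rot: [-0.469, -0.525, -0.477, 0.527]
wrist_force: [0.4, 0.6, -2.1]
width: 0.452
```

Call:
arm_command:
  steps: [-0.03, 0, 0, 0, 0, 0, 0.25, 0, 0, 0, 0, 0, 0, 0.25]

```text
time: 10.58
ee_pos: [0.5334, -0.2353, 0.1242]
eef_rot: [-0.472, -0.526, -0.474, 0.526]
wrist_force: [-0.3, -0.2, -2.6]
width: 0.458
```

```bash
python3 plan.py 0.548 0.212 0.12 1 13 0.25;python3 - <<'E'
from h import *
f=robot.grab_frame('scene'); save('s3.png',f,(180,90,380,240),4)
E
```

```text
t 10.57 pos [ 0.5334 -0.2353  0.1242] jawyaw -6.1 w 0.458 F [-0.3 -0.2 -2.6] d [ 0.0146  0.4473 -0.0042] q6 -0.48
[0.0, -0.003, -0.034, -0.009, 0.0, 0.0, 0.25, 0.0, -0.002, -0.034, -0.009, 0.0, 0.0, 0.25, 0.0, -0.002, -0.034, -0.009, 0.0, 0.0, 0.25, 0.0, -0.002, -0.034, -0.009, 0.0, 0.0, 0.25, 0.0, -0.001, -0.034, -0.009, 0.0, 0.0, 0.25, 0.0, -0.001, -0.034, -0.009, 0.0, 0.0, 0.25, 0.0, -0.001, -0.034, -0.009, 0.0, 0.0, 0.25, 0.0, 0.0, -0.034, -0.009, 0.0, 0.0, 0.25, 0.0, 0.0, -0.034, -0.009, 0.0, 0.0, 0.25, 0.0, 0.0, -0.034, -0.009, 0.0, 0.0, 0.25, 0.0, 0.001, -0.034, -0.009, 0.0, 0.0, 0.25, 0.0, 0.001, -0.034, -0.009, 0.0, 0.0, 0.25, 0.0, 0.001, -0.034, -0.009, 0.0, 0.0, 0.25]
```

View pics/s3.png

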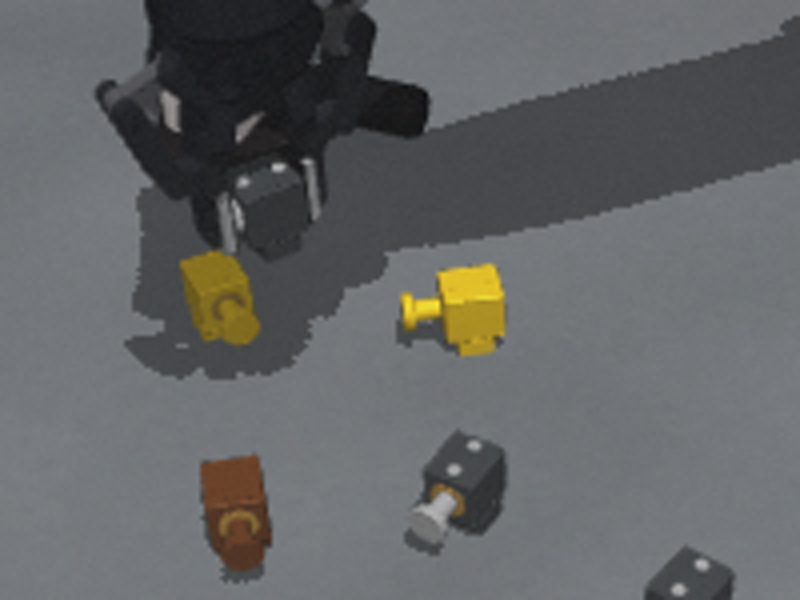

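The plunger hangs upright between the pads (crop px 270,210) with its pin in. P2 and P1 are undisturbed.

Call:
arm_command:
  steps: [0, -0.003, -0.025, -0.009, 0, 0, 0.25, 0, -0.002, -0.034, -0.009, 0, 0, 0.25, 0, -0.002, -0.034, -0.009, 0, 0, 0.25, 0, -0.002, -0.034, -0.009, 0, 0, 0.25, 0, -0.001, -0.034, -0.009, 0, 0, 0.25]

```text
time: 11.25
ee_pos: [0.5299, -0.0637, 0.1144]
eef_rot: [-0.476, -0.513, -0.492, 0.517]
wrist_force: [-0.3, 0.4, -3.1]
width: 0.454
```

Call:
arm_command:
  steps: [0, -0.001, -0.034, -0.009, 0, 0, 0.25, 0, -0.001, -0.034, -0.009, 0, 0, 0.25, 0, 0, -0.034, -0.009, 0, 0, 0.25, 0, 0, -0.034, -0.009, 0, 0, 0.25, 0, 0, -0.034, -0.009, 0, 0, 0.25]

```text
time: 11.88
ee_pos: [0.525, 0.1184, 0.1069]
eef_rot: [0.483, 0.497, 0.511, -0.508]
wrist_force: [0.1, 0.2, -2.1]
width: 0.453
```

```bash
python3 plan.py 0.548 0.212 0.10 1 4 0.25
```

```text
t 11.88 pos [0.525  0.1184 0.1069] jawyaw -0.6 w 0.453 F [ 0.1  0.2 -2.1] d [ 0.023   0.0936 -0.0069] q6 0.03
[0.002, 0.006, -0.023, -0.007, -0.004, 0.009, 0.25, 0.002, 0.006, -0.023, -0.007, -0.004, 0.009, 0.25, 0.002, 0.006, -0.023, -0.007, -0.004, 0.009, 0.25, 0.002, 0.006, -0.023, -0.007, -0.004, 0.009, 0.25]
```

Call:
arm_command:
  steps: [0.002, 0.006, -0.023, -0.007, -0.004, 0.009, 0.25, 0.002, 0.006, -0.023, -0.007, -0.004, 0.009, 0.25, 0.002, 0.006, -0.023, -0.007, -0.004, 0.009, 0.25, 0.002, 0.006, -0.023, -0.007, -0.004, 0.009, 0.25, 0, 0, 0, 0, 0, 0, 0.25]

```text
time: 12.5
ee_pos: [0.5375, 0.2199, 0.0888]
eef_rot: [0.501, 0.488, 0.511, -0.499]
wrist_force: [0.3, 0.6, -2.1]
width: 0.456
```

```bash
python3 plan.py 0.548 0.212 0.02 1 4 0.25;python3 - <<'E'
from h import *
f=robot.grab_frame('scene'); save('s4.png',f,(300,200,500,350),4)
E
```

```text
t 12.5 pos [0.5375 0.2199 0.0888] jawyaw 1.5 w 0.456 F [ 0.3  0.6 -2.1] d [ 0.0105 -0.0079 -0.0688] q6 0.18
[0.017, 0.003, 0.002, 0.002, 0.0, 0.005, 0.25, 0.017, 0.003, 0.002, 0.002, 0.0, 0.005, 0.25, 0.017, 0.003, 0.002, 0.002, 0.0, 0.005, 0.25, 0.017, 0.003, 0.002, 0.002, 0.0, 0.005, 0.25]
```

View pics/s4.png

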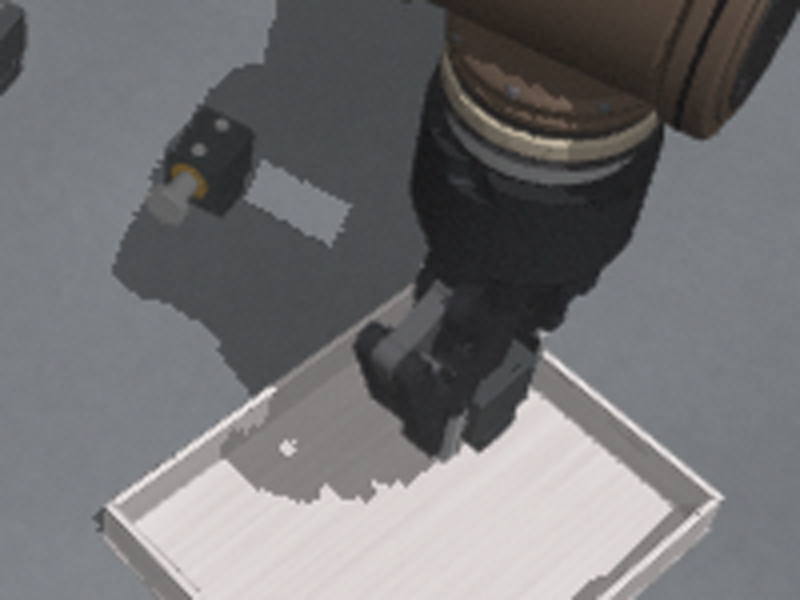

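The gripper with the plunger is over the tray (crop px 450,430), clear of the walls. Lower it, levelling the tool on the way.

Call:
arm_command:
  steps: [0.017, 0.004, 0.003, 0, 0, 0.005, 0.25, 0.017, 0.004, 0.002, 0, 0, 0.005, 0.25, 0.017, 0.002, 0.002, 0, 0, 0.005, 0.25, 0.01, 0, 0, 0, 0, 0.003, 0.25, 0, 0, 0, 0, 0, 0, 0.25]

```text
time: 13.18
ee_pos: [0.5441, 0.2086, 0.0197]
eef_rot: [0.504, 0.492, 0.507, -0.498]
wrist_force: [-0.6, -0.1, -2.7]
width: 0.455
```

```bash
python3 plan.py 0.548 0.212 0.0125 1 3 0.25
```

```text
t 13.18 pos [0.5441 0.2086 0.0197] jawyaw 1.2 w 0.455 F [-0.6 -0.1 -2.7] d [ 0.0039  0.0034 -0.0072] q6 0.17
[0.002, 0.001, -0.001, 0.001, 0.001, 0.003, 0.25, 0.002, 0.001, -0.001, 0.001, 0.001, 0.003, 0.25, 0.002, 0.001, -0.001, 0.001, 0.001, 0.003, 0.25]
```

Call:
arm_command:
  steps: [0.003, 0, 0, 0, 0, 0.004, 0.25, 0.002, 0, 0, 0, 0, 0.003, 0.25, 0.001, 0, 0, 0, 0, 0.002, 0.25, 0, 0, 0, 0, 0, 0, 0.25]

```text
time: 13.68
ee_pos: [0.5454, 0.2088, 0.015]
eef_rot: [0.507, 0.495, 0.504, -0.494]
wrist_force: [0.2, -0.4, -3.3]
width: 0.458
```

Call:
arm_command:
  steps: [0.002, 0, 0, 0, 0, 0, 0.25, 0, 0, 0, 0, 0, 0, 0.25]

```text
time: 13.92
ee_pos: [0.5458, 0.209, 0.0134]
eef_rot: [0.507, 0.495, 0.504, -0.494]
wrist_force: [-1.2, -0.2, -1.8]
width: 0.454
```

Call:
arm_command:
  steps: [0.0015, 0, 0, 0, 0, 0, 0.25, 0, 0, 0, 0, 0, 0, 0.25]

```text
time: 14.18
ee_pos: [0.5458, 0.209, 0.0118]
eef_rot: [0.507, 0.495, 0.504, -0.494]
wrist_force: [-0.5, -0.3, -2.6]
width: 0.461
```

Call:
arm_command:
  steps: [0.0015, 0, 0, 0, 0, 0, 0.25, 0, 0, 0, 0, 0, 0, 0.25]

```text
time: 14.42
ee_pos: [0.5464, 0.2091, 0.0118]
eef_rot: [0.507, 0.495, 0.504, -0.494]
wrist_force: [-0.5, 0.2, -2.2]
width: 0.458
```

Call:
arm_command:
  steps: [0.0015, 0, 0, 0, 0, 0, 0.25, 0, 0, 0, 0, 0, 0, 0.25]

```text
time: 14.68
ee_pos: [0.5468, 0.2092, 0.0117]
eef_rot: [0.507, 0.495, 0.504, -0.494]
wrist_force: [0.8, 0.3, -3.1]
width: 0.453
```

```bash
python3 - <<'E'
from h import *
for i in range(6):
    robot.grab_frame('scene'); s=robot.read_state(); print(np.round(s['ee_pos'],4),np.round(s['wrist_force'],2))
E
```

```text
[0.5468 0.2091 0.0116] [-0.87 -0.2   0.96]
[0.5468 0.2091 0.0116] [-0.26 -0.08 -0.39]
[0.5468 0.2091 0.0116] [-1.   -1.13  0.53]
[0.5468 0.2091 0.0116] [ 0.15 -0.    0.08]
[0.5468 0.2092 0.0116] [-0.57  0.19  0.02]
[0.5468 0.2092 0.0116] [ 0.11 -0.68  1.32]
```

The wrist force has gone from about −2.6 to about 0 N and z has stopped falling, so it is standing on the floor. Release gradually.

Call:
arm_command:
  steps: [0, 0, 0, 0, 0, 0, 0.55, 0, 0, 0, 0, 0, 0, 0.65, 0, 0, 0, 0, 0, 0, 0.75, 0, 0, 0, 0, 0, 0, 1, 0, 0, 0, 0, 0, 0, 1]

```text
time: 15.6
ee_pos: [0.5472, 0.2092, 0.0115]
eef_rot: [0.507, 0.495, 0.504, -0.494]
wrist_force: [-1.2, 0.2, -0.4]
width: 1.003
```

Call:
arm_command:
  steps: [0, 0, 0, 0, 0, 0, 1, -0.02, 0, 0, 0, 0, 0, 1, -0.04, 0, 0, 0, 0, 0, 1, -0.05, 0, 0, 0, 0, 0, 1, -0.05, 0, 0, 0, 0, 0, 1]

```text
time: 16.23
ee_pos: [0.5437, 0.209, 0.1749]
eef_rot: [0.506, 0.493, 0.505, -0.496]
wrist_force: [0.6, 1.5, 0.7]
width: 1.005
```

Call:
arm_command:
  steps: [0, 0, -0.06, 0, 0, 0, 1, 0, 0, -0.06, 0, 0, 0, 1, 0, 0, -0.06, 0, 0, 0, 1, 0, 0, -0.06, 0, 0, 0, 1, 0, 0, 0, 0, 0, 0, 1]

```text
time: 16.85
ee_pos: [0.5444, 0.4569, 0.1935]
eef_rot: [0.509, 0.502, 0.5, -0.489]
wrist_force: [0.4, -0.3, 0.9]
width: 0.999
```

```bash
python3 - <<'E'
from h import *
f=robot.grab_frame('top'); save('t5.png',f,(90,140,490,340),2)
f=robot.grab_frame('scene'); save('s5.png',f,(200,130,520,370),2.5)
s=robot.read_state(); print(s['time'],s['ee_pos'],s['wrist_force'],s['dq'])
E
```

```text
16.95 [0.54532996 0.45359043 0.19346699] [-0.67812725 -0.39670678 -0.35017329] [-3.33446698e-02 -1.19743457e-02  2.96205787e-02 -2.80621547e-03
 -5.18412728e-03  5.45034441e-05]
```

View pics/t5.png

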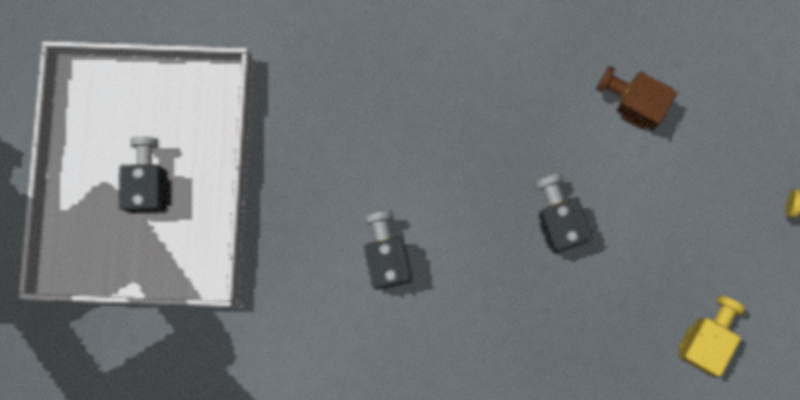

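View pics/s5.png

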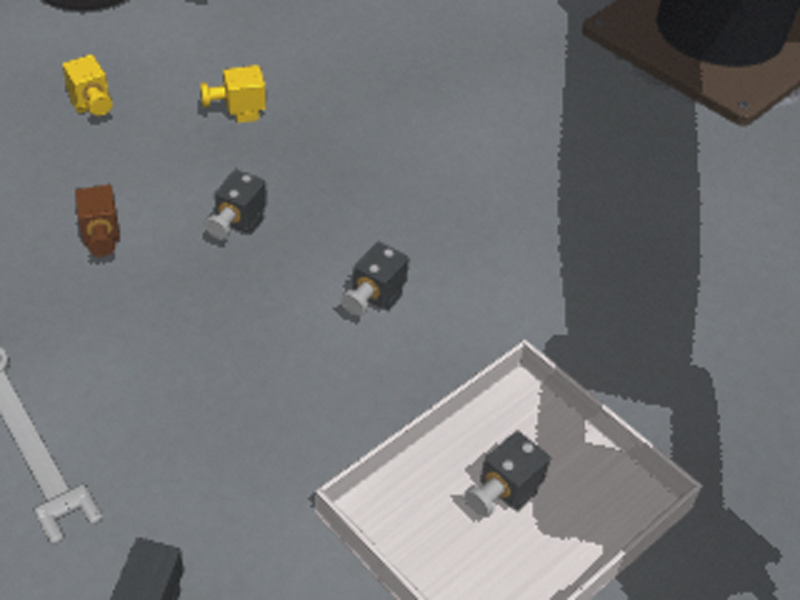

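Both views show the tired plunger upright in the tray (top crop 143,185; scene crop 510,470) with its pin out again. The two good ones stand where they were and the arm is clear.

```bash
python3 -c "
from plant import robot
print(robot.hand_in())"
```

```text
the job is handed in; nothing more can be done
None
```

I found the tired plunger and put it in the scrap tray. It was released standing upright on the floor near the middle, and the job is handed in at about 17 s on the robot's clock.

- **Finding it:** I squeezed each dark steel plunger end to end at 20 N. The first two stayed at about 55 mm overall. The third, farthest from the tray, closed to about 39 mm, so it is the tired one.
- **Carrying it:** I lifted and carried it squeezed at 40 N, and its opening held at about 39 mm the whole way. I let go once the wrist force fell from about −2.6 N to about 0.
- **Last checks:** Both cameras showed the tired plunger upright in the tray with its pin sprung out, the two good ones standing about where they were, and the arm well clear. No check failed. In the two squeeze tests on the good plungers the gripper sat about 4 and 7 mm off to the side, but they were not visibly disturbed.

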